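Start up the wet tile grinder

ROBOT

A 6-joint arm with a two-finger parallel gripper is mounted at the origin on the work surface. World frame = base frame: x ahead of the robot, y to its left, z up, the work surface at z = 0. Lengths are in m, angles in rad, forces in N, time in s.
With the tool pointing down it reaches from about 0.225 to 0.875 m from the base axis. Payload 3.4 kg.
Tool frame: the origin (TCP) lies midway between the tips of the shut fingers; the grasp point (between the pads) lies 19 mm behind it (manip.grip_point_offset is the distance from the TCP to the grasp point, in m); z points along the fingers, y is the line along which they close (so a half turn about z gives the same grasp; the last joint's range is limited). The gripper opens to 85 mm and grips with 20 to 120 N. Pads are 22 mm wide; open, the fingers measure 114 mm over their backs; the gripper's body (76 mm by 85 mm) begins 54 mm behind the grasp point. The pads swing forward as they close: fully open they stand 13 mm farther back than shut.
Start: joints at [-1.31, 0.276, 1.505, -0, 1.361, -0.121], TCP at [0.214, -0.534, 0.231] pointing down, gripper open.
Joint ranges: [-2.89, 2.89], [-0.75, 2.08], [0.22, 2.7], [-1.18, 4.32], [0.11, 2.71], [-2.7, 2.7]. Speed limits (rad/s): [2.57, 2.57, 3.14, 3.14, 3.14, 3.14].

INTERFACE

Orientations are given as a unit quaternion [w, x, y, z].
In Python, from rig import manip gives the robot as it stands.
- The arm moves only by the shell command python3 -m handwheel 'ROWS' [FORCE]. ROWS is JSON, a list of rows, each an object with "translation": the shift along the tool's x, y, z in m, a list of three; "angular": the turn, a rotation vector about the tool's x, y, z in degrees, a list of three; "hand": the closure, from 0 (fully open) to 1 (shut). A call has 1 to 10 rows; each row shifts and turns the commanded pose from where the row before left it, along the tool's axes as they then stand; what a row does not reach is not made up. A row lasts 1/12 s, in which the tool goes at most 41.7 mm and 7.16 degrees, less where a joint would pass 70% of its speed; a pose out of reach is approached as far as the arm can. A call with a gripper value outside its range is refused whole. The fingers move at their own pace and stop on an object; FORCE is the grip in N (left out, the last holds). Time passes only in rows, so rows that do not move let the fingers close. It gives the time, the measured TCP pose, the force, the opening and the grip force at its end, in the units of the state.
- manip.get_state(): the state, without advancing time (a new reading comes with each control period).
- manip.get_image(name): name is "scene" or "top"; returns the picture (480x640x3 uint8, red, green, blue); there is no depth.
- manip.camera_info(name): a dict with "camera_matrix" (3x3 intrinsics, pixels), "k1" (the pictures are not rectified: a ray, as slopes to the right and down, at radius r is drawn at 1 + k1 r^2 times it, then the intrinsics apply), "eye" and "orientation" of the camera in the world. Camera axes: x right, y down, z forward; pixel columns grow to the right and rows downward; lengths in m; the calibration is good to about 2 mm. A picture is of the moment at which its call begins. camera_info takes no time and is no camera call.
- manip.sign_off(): hands the job in; it is judged then, once.
The state is a dict: "clock": time; "qpos": joint angles; "qd": joint speeds; "effort": joint torques, N m; "position": TCP position; "ee_rot": TCP orientation; "contact_force": force on the tool from outside, world axes, zero at the start; "moment": the same for the moment, N m; "width": finger opening in m; "gripper_force": force on a finger pad.
Only numpy, scipy, OpenCV 4.12 (cv2) and the standard library are available. Lean on these libraries where they do the work, as an engineer would, in place of code of your own. Each camera call takes 0.05 s, during which the arm holds its last target. There are 200 camera calls.

TASK

Start up the tile grinder with closed fingers: first press the white-marked end of the blue rocker fully down to switch on the water pump, then the white-marked end of the orange rocker fully down for the work lamp, and only then press the green start button right in and let it come back out. Just press: do not lift, tip or shove the switch boxes out of place, never press the red stop button, and leave the dish of tiles, the glue jar and the nippers undisturbed.

Things in the scene. Friction and masses are not known exactly. Their poses are not given: they have to be found in the camera images.
- pump_box: the water pump switch box: a loose black plastic box, 110 (x) x 74 (y) x 45 mm high, 0.9 kg, on four rubber feet, with one blue rocker paddle on its top. Origin: centre of its underside; z up, x along the paddle. The end of the paddle to press is at the box's -x side; a small blue stud marks the other (+x) end of the box
- pump_on_end (a point): press point on top of the blue pump paddle (72 x 40 mm), 28 mm from its pivot towards the end with the white bar; the pivot is over the box's centre, 52 mm above its underside. Off: this end stands up, the point about 66 mm above the bench. Pressed home: about 11 mm lower, at 55 mm, against a hard stop
- pump_rocker (a joint): tilt of the blue pump rocker in rad: about -0.2 off (white-bar end up), +0.2 on (white-bar end pressed down to its stop). It moves with light friction (2 to 4 N at the press point), has no spring and stays where it is left; it counts as on above 0.14
- lamp_box: the work lamp switch box: a loose black plastic box, 110 (x) x 74 (y) x 45 mm high, 0.9 kg, on four rubber feet, with one orange rocker paddle on its top. Origin: centre of its underside; z up, x along the paddle. The end of the paddle to press is at the box's -x side; a small orange stud marks the other (+x) end of the box
- lamp_on_end (a point): press point on top of the orange lamp paddle (72 x 40 mm), 28 mm from its pivot towards the end with the white bar; the pivot is over the box's centre, 52 mm above its underside. Off: this end stands up, the point about 66 mm above the bench. Pressed home: about 11 mm lower, at 55 mm, against a hard stop
- lamp_rocker (a joint): tilt of the orange lamp rocker in rad: about -0.2 off (white-bar end up), +0.2 on (white-bar end pressed down to its stop). It moves with light friction (2 to 4 N at the press point), has no spring and stays where it is left; it counts as on above 0.14
- starter_box: the grinder's starter: a loose grey box with a dark top plate, 90 (x) x 150 (y) x 45 mm high, 0.95 kg, on four rubber feet, with a green start button 35 mm from its centre towards its +y end and a red stop button 35 mm towards its -y end. Origin: centre of its underside; z up
- start_top (a point): centre of the top face of the round green start button (34 mm across), 57 mm above the bench when out; it goes straight down 6 mm
- start_button (a joint): how far the green start button is pushed in, m: 0 out, 0.006 fully in; spring return, 2 N to start moving, 5 N fully in; it counts as pressed above 0.0045
- stop_top (a point): centre of the top face of the red mushroom stop button (38 mm across), 63 mm above the bench, 70 mm from the green button
- stop_button (a joint): how far the red stop button is pushed in, m: 0 out, 0.006 fully in; spring return, 2 N to start moving. Not to be pressed
- dish: terracotta dish of pink mosaic tiles, 136 mm across, 30 mm high, loose; bystander. Origin: centre of its underside
- glue_jar: white glue jar, 54 mm across, 85 mm high, loose; bystander. Origin: centre of its underside
- nippers: tile nippers with blue handles lying on the bench, about 180 mm long (x) by 60 mm, 16 mm high, loose; bystander. Origin: on the bench under the middle, jaws towards +x
There are look-alikes about, which are no part of the job. Leave any purple look-alike of the lamp_box alone. Leave any turquoise or yellow look-alike of the starter_box alone.

How it is judged:
On the way, in this order (a step that is already met when the one before it is completed fails the run):
1. the blue water pump rocker is on (value of joint pump_rocker above 0.14 rad), for 0.1 s.
2. then the orange work lamp rocker is on (value of joint lamp_rocker above 0.14 rad), for 0.1 s.
3. then the green start button is pressed fully in (value of joint start_button above 0.0045 m), for 0.1 s.
At the end, for the whole second after the job is handed in: both rockers are on (above 0.14 rad), the green and red buttons are out (less than 1.5 mm in), the three switch boxes stand level, at rest and within 30 mm of where they were, and the dish, jar and nippers are within 20 mm of where they were (value of joint each of pump_rocker, lamp_rocker above 0.14 rad and value of joint each of start_button, stop_button below 0.0015 m and angle between each of pump_box, lamp_box, starter_box's own z axis and vertical below 0.1 rad and linear speed of each of pump_box, lamp_box, starter_box, dish, glue_jar, nippers below 0.02 m/s and distance of each of pump_box, lamp_box, starter_box from where it was at the start of the episode below 0.03 m and distance of each of dish, glue_jar, nippers from where it was at the start of the episode below 0.02 m); the robot touches nothing.
It fails at once if the orange rocker is tipped over before the blue one is on (value of joint lamp_rocker above 0 rad and value of joint pump_rocker below 0.13 rad).
It fails at once if the green button is pressed (over 3 mm) while a rocker is off (value of joint start_button above 0.003 m and value of joint any of pump_rocker, lamp_rocker below 0.13 rad).
It fails at once if the red stop button is pressed (over 2 mm) (value of joint stop_button above 0.002 m).
It fails at once if a switch box is lifted (over 12 mm), tipped (over 0.15 rad) or shoved (over 30 mm) (height (world z) of any of pump_box, lamp_box, starter_box above 0.012 m or angle between any of pump_box, lamp_box, starter_box's own z axis and vertical above 0.15 rad or distance of any of pump_box, lamp_box, starter_box from where it was at the start of the episode above 0.03 m).
It fails at once if the dish, jar or nippers are moved over 20 mm or tipped over 0.2 rad (distance of any of dish, glue_jar, nippers from where it was at the start of the episode above 0.02 m or angle between any of dish, glue_jar, nippers's own z axis and vertical above 0.2 rad).
It also fails if it takes over 54 s, if anything falls off the work surface, if the arm or the gripper's body presses on something with over 40 N, if the wrist force passes 120 N, or if a joint passes its speed limit or range.

## Working session

There is one attempt and no reset: what is moved stays moved. The work goes in short steps, Python scripts to look and compute and a shell command to move; the robot and the scene stay as the last step left them, time stands still between calls to the robot, and variables do not carry over. Pictures are saved under pics/ and viewed, at most 10 in all, crops included, and the job is handed in when it is done.

```bash
mkdir -p pics; python3 - <<'E'
from rig import manip
import cv2
for n in("scene","top"):
    cv2.imwrite(f"pics/{n}0.png",manip.get_image(n)[:,:,::-1]); print(n,manip.camera_info(n))
print(manip.get_state())
E
```

```text
scene {'camera_matrix': array([[564.54929689,   0.        , 328.25761941],
       [  0.        , 564.54929689, 237.9325299 ],
       [  0.        ,   0.        ,   1.        ]]), 'k1': -0.0021724060569210425, 'eye': array([1.31916375, 0.42455801, 1.31672504]), 'orientation': array([-0.17429229,  0.51805689,  0.79766215, -0.25490066])}
top {'camera_matrix': array([[603.93370929,   0.        , 326.26186716],
       [  0.        , 603.93370929, 243.06653646],
       [  0.        ,   0.        ,   1.        ]]), 'k1': -0.13542339106215448, 'eye': array([0.21329699, 0.05891414, 1.67694478]), 'orientation': array([ 0.06320125, -0.69739094,  0.7107366 , -0.06711909])}
{'clock': 0.1, 'qpos': array([-1.30997012e+00,  2.76549707e-01,  1.50600882e+00, -4.07454267e-05,
        1.36069204e+00, -1.20977976e-01]), 'qd': array([-0.00091975, -0.00125644, -0.00305819, -0.0031542 , -0.00132779,
       -0.00021394]), 'effort': array([ 9.69809771e-04, -4.17696154e+01, -2.46405315e+01, -1.28933275e-04,
        5.80027787e-03, -2.42479040e-06]), 'position': array([ 0.21411376, -0.53314315,  0.23051506]), 'ee_rot': array([-8.25541037e-04,  9.81832321e-01,  1.89748799e-01, -7.77894639e-05]), 'contact_force': array([-0.31716552,  0.12090528, -0.12547525]), 'moment': array([-0.02303911,  0.02373465, -0.01632993]), 'gripper_force': 0.0, 'width': 0.08517940070225768}
```

View pics/top0.png

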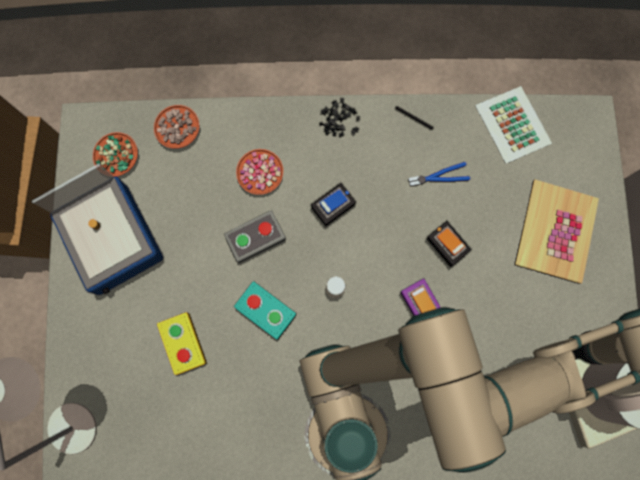

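View pics/scene0.png

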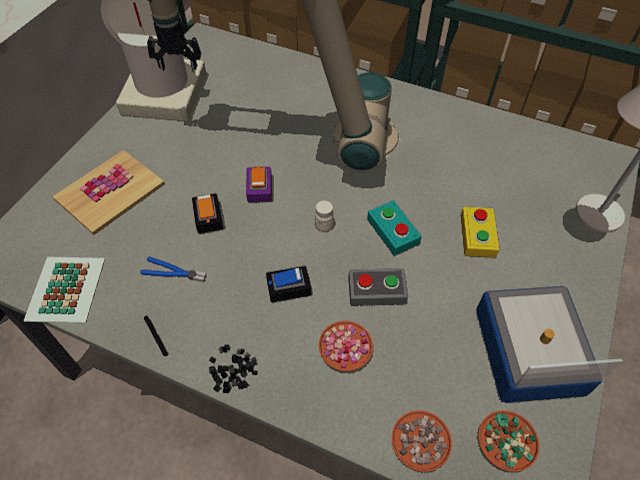

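The top view shows the blue box at (333,205), the orange lamp box at (448,244), the grey starter at (255,237) with green at (242,241) and red at (265,229), and the jar at (336,286). I'll zoom in to find the white bars and compute positions.

```bash
cat > h.py <<'E'
import numpy as np, cv2
from rig import manip
from scipy.spatial.transform import Rotation as R
def ray(n,uv):
    c=manip.camera_info(n);K=c["camera_matrix"]
    # drawn = s*(1+k1 r^2): same as OpenCV radial model
    p=cv2.undistortPoints(np.array([[uv]],float),K,np.array([c["k1"],0,0,0,0]))[0,0]
    w,x,y,z=c["orientation"]
    return c["eye"],R.from_quat([x,y,z,w]).apply([*p,1])
def plane(n,uv,z):
    e,d=ray(n,uv); return (e+d*(z-e[2])/d[2])
def two(a,b):
    A=[];B=[]
    for n,uv in (("top",a),("scene",b)):
        e,d=ray(n,uv);d/=np.linalg.norm(d);P=np.eye(3)-np.outer(d,d);A.append(P);B.append(P@e)
    return np.linalg.lstsq(np.vstack(A),np.hstack(B),rcond=None)[0]
def blob(img,lo,hi,box):
    x0,y0,x1,y1=box; m=cv2.inRange(cv2.cvtColor(img,cv2.COLOR_RGB2HSV)[y0:y1,x0:x1],lo,hi)
    n,l,s,c=cv2.connectedComponentsWithStats(m)
    return [(int(s[i,4]),(c[i]+[x0,y0]).round(1)) for i in np.argsort(-s[1:,4])[:3]+1]
E
python3 - <<'E'
from h import *
t=cv2.imread("pics/top0.png");s=cv2.imread("pics/scene0.png")
f=lambda im,x,y:cv2.resize(im[y-30:y+30,x-40:x+40],(400,300),interpolation=cv2.INTER_CUBIC)
cv2.imwrite("pics/z.png",np.vstack([np.hstack([f(t,333,205),f(t,448,244)]),np.hstack([f(s,289,282),f(s,207,212)])]))
T=t[:,:,::-1].copy();S=s[:,:,::-1].copy()
B=((100,120,60),(125,255,255));O=((5,120,80),(20,255,255));G=((50,100,60),(80,255,255));Rd=((0,150,80),(6,255,255))
for nm,c,bt,bs,z in (("blue",B,(305,180,360,230),(262,260,315,305),.055),("orange",O,(423,218,475,270),(190,190,225,235),.055),("green",G,(222,208,290,265),(345,262,412,308),.057),("red",Rd,(222,208,290,265),(345,262,412,308),.063)):
    a=blob(T,*c,bt);b=blob(S,*c,bs);print(nm,a,b)
    print(" plane top",plane("top",a[0][1],z).round(4),"scene",plane("scene",b[0][1],z).round(4),"two",two(a[0][1],b[0][1]).round(4))
E
```

```text
blue [(256, array([335.2, 199.9])), (12, array([346.7, 192.3]))] [(323, array([285.5, 277.8])), (14, array([269.6, 282.1])), (3, array([299., 269.]))]
 plane top [0.6372 0.0198 0.055 ] scene [0.6384 0.0219 0.055 ] two [0.6375 0.0205 0.0529]
orange [(320, array([449.1, 239.8])), (17, array([438.9, 228.8]))] [(282, array([205.4, 207.4])), (11, array([207.5, 220.6]))]
 plane top [ 0.5189 -0.2913  0.055 ] scene [ 0.5199 -0.292   0.055 ] two [ 0.5192 -0.292   0.0541]
green [(94, array([242.1, 240.1]))] [(115, array([391.4, 280.3]))]
 plane top [0.5282 0.2771 0.057 ] scene [0.5327 0.2786 0.057 ] two [0.5292 0.2779 0.0515]
red [(127, array([264.6, 228. ]))] [(140, array([365.1, 279.9]))]
 plane top [0.5595 0.2148 0.063 ] scene [0.5634 0.2163 0.063 ] two [0.5606 0.2154 0.0581]
```

View pics/z.png

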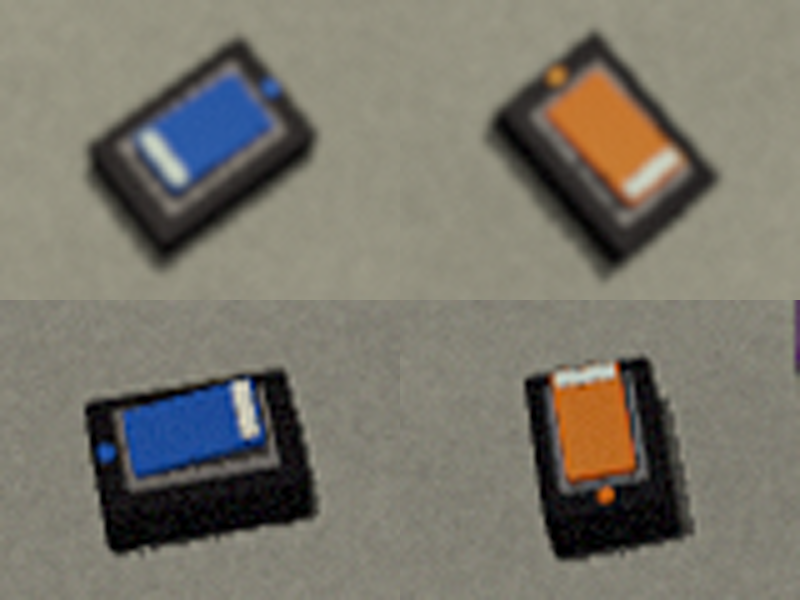

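The white bars are opposite the studs. In the top view the blue bar is at (325.6,206.4) and the orange bar at (458.6,248.6). In the scene view they are at (298,273.6) and (204.4,197).

```bash
python3 - <<'E'
from h import *
for nm,bt,bs,st,ss in (("blue",(325.6,206.4),(298,273.6),(346.7,192.3),(269.6,282.1)),("orange",(458.6,248.6),(204.4,197),(438.9,228.8),(207.5,220.6))):
    bar=plane("top",bt,.067);stud=plane("top",st,.047)
    print(nm,"bar",bar,plane("scene",bs,.067),two(bt,bs),"stud",stud,plane("scene",ss,.047))
    b=(bar+plane("scene",bs,.067))[:2]/2; s=(stud+plane("scene",ss,.047))[:2]/2
    d=(s-b);print(" dist",np.linalg.norm(d),"yaw",np.degrees(np.arctan2(d[1],d[0])), "dir",d/np.linalg.norm(d))
for nm,px,z in (("jar",(336,282),.085),("red",(264.6,228),.063)): print(nm,plane("top",px,z))
s=manip.get_state();w,x,y,z=s["ee_rot"];print(R.from_quat([x,y,z,w]).as_matrix().round(4))
E
```

```text
blue bar [0.6161368  0.04687043 0.067     ] [0.61993126 0.04975732 0.067     ] [0.61719509 0.04749677 0.06174544] stud [ 0.6606365  -0.01297303  0.047     ] [ 0.66312851 -0.01281015  0.047     ]
 dist 0.07529141816333887 yaw -54.38164434348934 dir [ 0.58238343 -0.81291423]
orange bar [ 0.49169397 -0.31356532  0.067     ] [ 0.49550723 -0.30774971  0.067     ] [ 0.49193982 -0.31318792  0.0610257 ] stud [ 0.55192063 -0.26620767  0.047     ] [ 0.55387767 -0.26622553  0.047     ]
 dist 0.0741033907663075 yaw 36.849486979985954 dir [0.80021369 0.59971498]
jar [0.40492594 0.02337504 0.085     ]
red [0.55954147 0.21477013 0.063     ]
[[ 9.280e-01  3.726e-01 -5.000e-04]
 [ 3.726e-01 -9.280e-01  1.600e-03]
 [ 2.000e-04 -1.700e-03 -1.000e+00]]
```

```bash
python3 -m handwheel '[{"translation":[0.0296,-0.0193,0],"angular":[0,0,0],"hand":1},{"translation":[0.0296,-0.0193,0],"angular":[0,0,0],"hand":1},{"translation":[0.0296,-0.0193,0],"angular":[0,0,0],"hand":1},{"translation":[0.0296,-0.0193,0],"angular":[0,0,0],"hand":1},{"translation":[0.0296,-0.0193,0],"angular":[0,0,0],"hand":1},{"translation":[0.0296,-0.0193,0],"angular":[0,0,0],"hand":1},{"translation":[0.0296,-0.0193,0],"angular":[0,0,0],"hand":1},{"translation":[0.0296,-0.0193,0],"angular":[0,0,0],"hand":1},{"translation":[0.0296,-0.0193,0],"angular":[0,0,0],"hand":1},{"translation":[0.0296,-0.0193,0],"angular":[0,0,0],"hand":1}]' 20
python3 -m handwheel '[{"translation":[0.0296,-0.0193,0],"angular":[0,0,0],"hand":1},{"translation":[0.0296,-0.0193,0],"angular":[0,0,0],"hand":1},{"translation":[0.0296,-0.0193,0],"angular":[0,0,0],"hand":1},{"translation":[0.0296,-0.0193,0],"angular":[0,0,0],"hand":1},{"translation":[0.0296,-0.0193,0],"angular":[0,0,0],"hand":1},{"translation":[0.0296,-0.0193,0],"angular":[0,0,0],"hand":1},{"translation":[0.0296,-0.0193,0],"angular":[0,0,0],"hand":1},{"translation":[0.0296,-0.0193,0],"angular":[0,0,0],"hand":1},{"translation":[0.0296,-0.0193,0],"angular":[0,0,0],"hand":1},{"translation":[0,0,0],"angular":[0,0,0],"hand":1}]'
```

```text
clock: 0.93
position: [0.4174, -0.2425, 0.231]
ee_rot: [-0.0, 0.982, 0.19, -0.0]
contact_force: [0.2, -0.2, 0.2]
width: -0.0001
gripper_force: 0.0
clock: 1.77
position: [0.6027, 0.0216, 0.2303]
ee_rot: [-0.002, 0.981, 0.192, 0.001]
contact_force: [0.2, -0.4, 1.0]
width: -0.0001
gripper_force: 0.0
```

```bash
python3 -m handwheel '[{"translation":[0.0244,-0.017,0],"angular":[0,0,0],"hand":1},{"translation":[0,0,0.035],"angular":[0,0,0],"hand":1},{"translation":[0,0,0.035],"angular":[0,0,0],"hand":1},{"translation":[0,0,0.035],"angular":[0,0,0],"hand":1},{"translation":[0,0,0.025],"angular":[0,0,0],"hand":1},{"translation":[0,0,0.012],"angular":[0,0,0],"hand":1},{"translation":[0,0,0],"angular":[0,0,0],"hand":1},{"translation":[0,0,0],"angular":[0,0,0],"hand":1}]'
python3 - <<'E'
from h import *
im=manip.get_image("scene")[:,:,::-1];im2=manip.get_image("top")[:,:,::-1]
cv2.imwrite("pics/a.png",np.hstack([cv2.resize(im[220:310,240:340],(400,360),interpolation=2),cv2.resize(im2[160:250,290:390],(400,360),interpolation=2)]))
E
```

```text
clock: 2.43
position: [0.6152, 0.0408, 0.0885]
ee_rot: [-0.0, 0.982, 0.19, -0.001]
contact_force: [0.1, 0.1, 0.2]
width: -0.0002
gripper_force: 0.0
```

View pics/a.png

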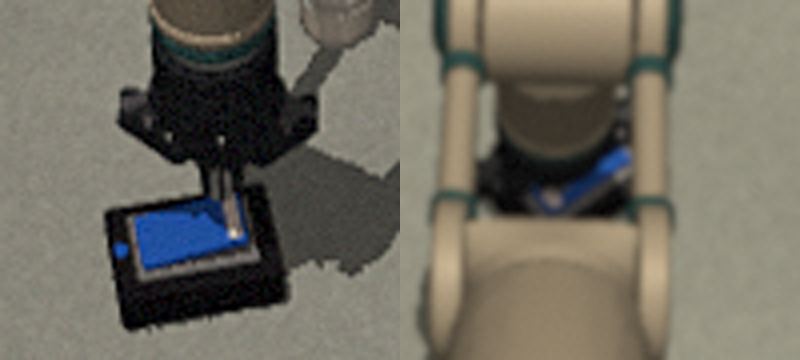

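The left half shows the fingers over the white-bar end of the blue paddle, near crop (230,225). A few mm of correction is still needed, so I'll correct and press slowly.

```bash
python3 -m handwheel '[{"translation":[0.0056,-0.0039,0],"angular":[0,0,0],"hand":1},{"translation":[0,0,0.01],"angular":[0,0,0],"hand":1},{"translation":[0,0,0.008],"angular":[0,0,0],"hand":1},{"translation":[0,0,0.003],"angular":[0,0,0],"hand":1},{"translation":[0,0,0.003],"angular":[0,0,0],"hand":1},{"translation":[0,0,0.002],"angular":[0,0,0],"hand":1},{"translation":[0,0,0],"angular":[0,0,0],"hand":1}]'
```

```text
clock: 3.12
position: [0.6192, 0.0468, 0.0628]
ee_rot: [-0.0, 0.982, 0.19, -0.0]
contact_force: [-1.0, 0.1, -0.8]
width: 0.0001
gripper_force: 0.0
```

```bash
python3 -m handwheel '[{"translation":[0,0,0.002],"angular":[0,0,0],"hand":1},{"translation":[0,0,0.002],"angular":[0,0,0],"hand":1},{"translation":[0,0,0.001],"angular":[0,0,0],"hand":1},{"translation":[0,0,0],"angular":[0,0,0],"hand":1}]'
python3 -m handwheel '[{"translation":[0,0,0.001],"angular":[0,0,0],"hand":1},{"translation":[0,0,0],"angular":[0,0,0],"hand":1}]'
```

```text
clock: 3.45
position: [0.6192, 0.0474, 0.0584]
ee_rot: [-0.001, 0.982, 0.19, -0.0]
contact_force: [-2.1, 2.7, 3.5]
width: 0.0002
gripper_force: 2.1
clock: 3.62
position: [0.6192, 0.0474, 0.0574]
ee_rot: [-0.001, 0.982, 0.19, -0.0]
contact_force: [-1.9, 3.7, 4.6]
width: -0.0001
gripper_force: 2.5
```

```bash
for i in 1 2; do python3 -m handwheel '[{"translation":[0,0,0.001],"angular":[0,0,0],"hand":1},{"translation":[0,0,0],"angular":[0,0,0],"hand":1}]' | grep -E "pos|contact"; done
```

```text
position: [0.6192, 0.0474, 0.0569]
contact_force: [-2.9, 4.9, 6.9]
position: [0.6192, 0.0475, 0.0567]
contact_force: [-5.5, 4.9, 11.6]
```

```bash
python3 -m handwheel '[{"translation":[0,0,0.0015],"angular":[0,0,0],"hand":1},{"translation":[0,0,0],"angular":[0,0,0],"hand":1},{"translation":[0,0,0],"angular":[0,0,0],"hand":1}]' | grep -E "pos|contact"
```

```text
position: [0.6193, 0.0475, 0.0564]
contact_force: [-6.4, 4.4, 16.8]
```

Hard stop reached. I'll lift off, travel towards the lamp box and check.

```bash
python3 -m handwheel '[{"translation":[0,0,-0.006],"angular":[0,0,0],"hand":1},{"translation":[0,0,-0.01],"angular":[0,0,0],"hand":1},{"translation":[0,0,-0.03],"angular":[0,0,0],"hand":1},{"translation":[0,0,-0.03],"angular":[0,0,0],"hand":1},{"translation":[-0.0225,0.0259,-0.01],"angular":[0,0,0],"hand":1},{"translation":[-0.0225,0.0259,0],"angular":[0,0,0],"hand":1},{"translation":[-0.0225,0.0259,0],"angular":[0,0,0],"hand":1},{"translation":[-0.0225,0.0259,0],"angular":[0,0,0],"hand":1},{"translation":[-0.0225,0.0259,0],"angular":[0,0,0],"hand":1},{"translation":[-0.0225,0.0259,0],"angular":[0,0,0],"hand":1}]'
python3 -m handwheel '[{"translation":[-0.0225,0.0259,0],"angular":[0,0,0],"hand":1},{"translation":[-0.0225,0.0259,0],"angular":[0,0,0],"hand":1},{"translation":[-0.0225,0.0259,0],"angular":[0,0,0],"hand":1},{"translation":[-0.0225,0.0259,0],"angular":[0,0,0],"hand":1},{"translation":[-0.0225,0.0259,0],"angular":[0,0,0],"hand":1},{"translation":[0,0,0],"angular":[0,0,0],"hand":1},{"translation":[0,0,0],"angular":[0,0,0],"hand":1}]'
python3 - <<'E'
from h import *
im=manip.get_image("scene");S=im[:,:,::-1];T=manip.get_image("top")
B=((100,120,60),(125,255,255))
print(blob(T,*B,(305,180,360,230)),blob(im,*B,(262,260,315,305)))
f=lambda a,x,y:cv2.resize(a[y-36:y+36,x-40:x+40],(400,360),interpolation=2)
cv2.imwrite("pics/b.png",np.hstack([f(S,289,282),f(S,207,205)]))
E
```

```text
clock: 5.03
position: [0.5519, -0.1502, 0.14]
ee_rot: [0.001, 0.982, 0.19, 0.0]
contact_force: [0.9, -0.0, 1.1]
width: -0.0002
gripper_force: 0.0
clock: 5.62
position: [0.4954, -0.3126, 0.1397]
ee_rot: [0.001, 0.982, 0.188, -0.0]
contact_force: [0.3, 0.4, -0.5]
width: 0.0001
gripper_force: 0.0
[(279, array([334.6, 200.1])), (12, array([346.7, 192.3]))] [(323, array([286.1, 277.2])), (16, array([269.5, 282. ]))]
```

View pics/b.png

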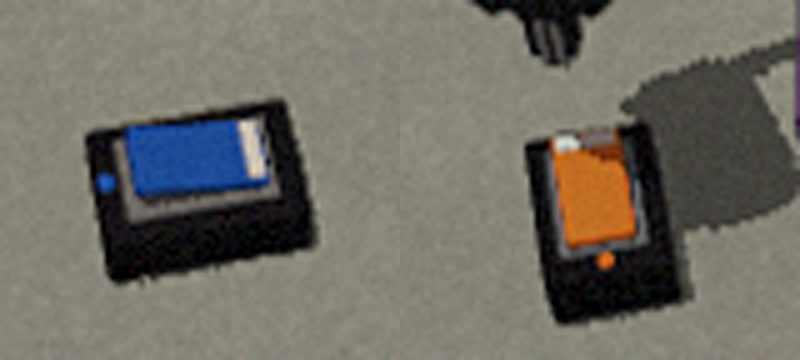

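The left crop shows the blue paddle tipped with the white-bar end down, and the box in place (stud unmoved). The right crop shows the fingers high above the lamp's bar end. Next I descend on the lamp.

```bash
python3 -m handwheel '[{"translation":[0,-0.0027,0.02],"angular":[0,0,0],"hand":1},{"translation":[0,0,0.025],"angular":[0,0,0],"hand":1},{"translation":[0,0,0.015],"angular":[0,0,0],"hand":1},{"translation":[0,0,0.008],"angular":[0,0,0],"hand":1},{"translation":[0,0,0.003],"angular":[0,0,0],"hand":1},{"translation":[0,0,0.003],"angular":[0,0,0],"hand":1},{"translation":[0,0,0.002],"angular":[0,0,0],"hand":1},{"translation":[0,0,0],"angular":[0,0,0],"hand":1}]'
python3 -m handwheel '[{"translation":[0,0,0.002],"angular":[0,0,0],"hand":1},{"translation":[0,0,0.002],"angular":[0,0,0],"hand":1},{"translation":[0,0,0],"angular":[0,0,0],"hand":1}]'
```

```text
clock: 6.38
position: [0.4955, -0.3073, 0.0645]
ee_rot: [0.0, 0.982, 0.19, 0.0]
contact_force: [0.1, 0.7, 0.2]
width: 0.0004
gripper_force: 0.1
clock: 6.63
position: [0.4951, -0.3083, 0.0604]
ee_rot: [0.001, 0.982, 0.19, 0.0]
contact_force: [-3.0, -2.0, 3.5]
width: 0.0004
gripper_force: 1.8
```

```bash
python3 -m handwheel '[{"translation":[0,0,0.002],"angular":[0,0,0],"hand":1},{"translation":[0,0,0.001],"angular":[0,0,0],"hand":1},{"translation":[0,0,0],"angular":[0,0,0],"hand":1}]'|grep -E "pos|contact"
for i in 1 2; do python3 -m handwheel '[{"translation":[0,0,0.001],"angular":[0,0,0],"hand":1},{"translation":[0,0,0],"angular":[0,0,0],"hand":1}]' | grep -E "pos|contact"; done
```

```text
position: [0.4943, -0.3089, 0.0575]
contact_force: [-5.0, -2.9, 6.3]
position: [0.4943, -0.3089, 0.0573]
contact_force: [-5.5, -2.3, 9.7]
position: [0.4943, -0.3089, 0.0571]
contact_force: [-6.6, -0.9, 15.0]
```

```bash
python3 -m handwheel '[{"translation":[0,0,-0.006],"angular":[0,0,0],"hand":1},{"translation":[0,0,-0.014],"angular":[0,0,0],"hand":1},{"translation":[0,0,-0.04],"angular":[0,0,0],"hand":1},{"translation":[0,0,-0.04],"angular":[0,0,0],"hand":1},{"translation":[0.0148,-0.0312,0],"angular":[0,0,0],"hand":1},{"translation":[0.0148,-0.0312,0],"angular":[0,0,0],"hand":1},{"translation":[0.0148,-0.0312,0],"angular":[0,0,0],"hand":1},{"translation":[0.0148,-0.0312,0],"angular":[0,0,0],"hand":1},{"translation":[0.0148,-0.0312,0],"angular":[0,0,0],"hand":1},{"translation":[0.0148,-0.0312,0],"angular":[0,0,0],"hand":1}]' | grep -E "pos|contact"
python3 -m handwheel '[{"translation":[0.0148,-0.0312,0],"angular":[0,0,0],"hand":1},{"translation":[0.0148,-0.0312,0],"angular":[0,0,0],"hand":1},{"translation":[0.0148,-0.0312,0],"angular":[0,0,0],"hand":1},{"translation":[0.0148,-0.0312,0],"angular":[0,0,0],"hand":1},{"translation":[0.0148,-0.0312,0],"angular":[0,0,0],"hand":1},{"translation":[0.0148,-0.0312,0],"angular":[0,0,0],"hand":1},{"translation":[0.0148,-0.0312,0],"angular":[0,0,0],"hand":1},{"translation":[0.0148,-0.0312,0],"angular":[0,0,0],"hand":1},{"translation":[0.0148,-0.0312,0],"angular":[0,0,0],"hand":1},{"translation":[0.0148,-0.0312,0],"angular":[0,0,0],"hand":1}]'| grep -E "pos|contact"
python3 -m handwheel '[{"translation":[0,0,0],"angular":[0,0,0],"hand":1},{"translation":[0,0,0],"angular":[0,0,0],"hand":1}]'
python3 - <<'E'
from h import *
im=manip.get_image("scene");S=im[:,:,::-1]
f=lambda a,x,y:cv2.resize(a[y-36:y+36,x-40:x+40],(400,360),interpolation=2)
cv2.imwrite("pics/c.png",np.hstack([f(S,207,205),f(S,378,275)]))
E
```

```text
position: [0.5079, -0.0986, 0.1548]
contact_force: [1.1, -0.5, -0.7]
position: [0.5287, 0.2465, 0.1546]
contact_force: [1.0, -0.9, 0.0]
clock: 9.05
position: [0.5287, 0.2463, 0.1543]
ee_rot: [-0.0, 0.982, 0.191, 0.0]
contact_force: [0.3, -1.2, -1.2]
width: 0.0001
gripper_force: 0.0
```

View pics/c.png

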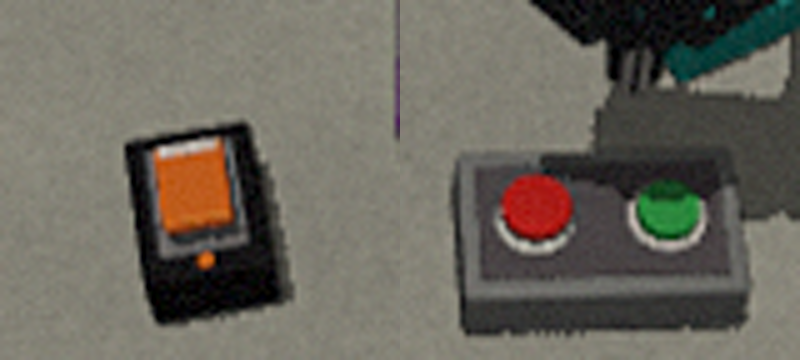

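The left crop shows the orange rocker down at its white end, with the box unmoved. The right crop shows the fingers above the starter, with green at crop (668,210). I move over green and descend to just above it.

```bash
python3 -m handwheel '[{"translation":[0.0132,-0.0286,0],"angular":[0,0,0],"hand":1},{"translation":[0,0,0],"angular":[0,0,0],"hand":1},{"translation":[0,0,0.03],"angular":[0,0,0],"hand":1},{"translation":[0,0,0.03],"angular":[0,0,0],"hand":1},{"translation":[0,0,0.02],"angular":[0,0,0],"hand":1},{"translation":[0,0,0],"angular":[0,0,0],"hand":1},{"translation":[0,0,0],"angular":[0,0,0],"hand":1}]'
python3 - <<'E'
from h import *
S=manip.get_image("scene")[:,:,::-1]
cv2.imwrite("pics/d.png",cv2.resize(S[239:311,338:418],(400,360),interpolation=2))
E
```

```text
clock: 9.68
position: [0.5299, 0.2741, 0.074]
ee_rot: [0.0, 0.982, 0.189, -0.001]
contact_force: [-0.0, 0.5, -0.4]
width: 0.0001
gripper_force: 0.0
```

View pics/d.png

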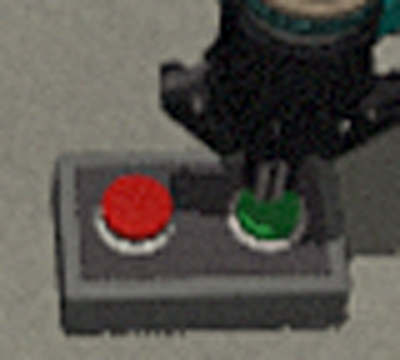

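The fingers, at crop (268,190), are over the green button and clear of the red one. Pressing now.

```bash
python3 -m handwheel '[{"translation":[0.0014,-0.0034,0],"angular":[0,0,0],"hand":1},{"translation":[0,0,0.008],"angular":[0,0,0],"hand":1},{"translation":[0,0,0.006],"angular":[0,0,0],"hand":1},{"translation":[0,0,0.003],"angular":[0,0,0],"hand":1},{"translation":[0,0,0.002],"angular":[0,0,0],"hand":1},{"translation":[0,0,0.002],"angular":[0,0,0],"hand":1},{"translation":[0,0,0],"angular":[0,0,0],"hand":1}]'
for i in 1 2; do python3 -m handwheel '[{"translation":[0,0,0.001],"angular":[0,0,0],"hand":1},{"translation":[0,0,0],"angular":[0,0,0],"hand":1}]' | grep -E "pos|contact"; done
```

```text
clock: 10.32
position: [0.5302, 0.2793, 0.0537]
ee_rot: [0.0, 0.982, 0.19, -0.0]
contact_force: [-2.4, -0.4, 3.0]
width: 0.0004
gripper_force: 1.7
position: [0.5302, 0.2792, 0.053]
contact_force: [-2.2, -1.3, 4.0]
position: [0.5302, 0.2793, 0.0518]
contact_force: [-1.2, -0.6, 4.8]
```

```bash
for i in 1 2 3; do python3 -m handwheel '[{"translation":[0,0,0.001],"angular":[0,0,0],"hand":1},{"translation":[0,0,0],"angular":[0,0,0],"hand":1}]' | grep -E "pos|contact"; done
```

```text
position: [0.5302, 0.2793, 0.051]
contact_force: [-2.8, -1.2, 6.5]
position: [0.5302, 0.2793, 0.051]
contact_force: [-2.7, -1.6, 11.5]
position: [0.5302, 0.2793, 0.0509]
contact_force: [-5.0, -2.1, 16.3]
```

The button is on its stop. I lift clear and check everything.

```bash
python3 -m handwheel '[{"translation":[0,0,0],"angular":[0,0,0],"hand":1},{"translation":[0,0,-0.006],"angular":[0,0,0],"hand":1},{"translation":[0,0,-0.01],"angular":[0,0,0],"hand":1},{"translation":[0,0,-0.03],"angular":[0,0,0],"hand":1},{"translation":[0,0,-0.04],"angular":[0,0,0],"hand":1},{"translation":[0,0,-0.04],"angular":[0,0,0],"hand":1},{"translation":[0,0,-0.03],"angular":[0,0,0],"hand":1},{"translation":[0,0,0],"angular":[0,0,0],"hand":1},{"translation":[0,0,0],"angular":[0,0,0],"hand":1},{"translation":[0,0,0],"angular":[0,0,0],"hand":1}]'
python3 - <<'E'
from h import *
cv2.imwrite("pics/e.png",manip.get_image("scene")[:,:,::-1])
E
```

```text
clock: 11.98
position: [0.5301, 0.2791, 0.204]
ee_rot: [0.0, 0.982, 0.19, -0.0]
contact_force: [-0.4, 0.0, -0.9]
width: -0.0
gripper_force: 0.0
```

View pics/e.png

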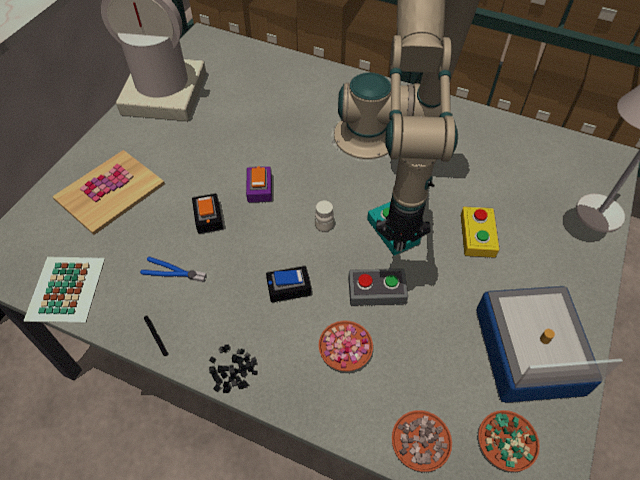

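The picture shows both rockers on (blue at (289,280), orange at (206,207)) and the green button out at (391,281). The boxes, dish, jar and nippers are where they were, and the arm is clear.

```bash
python3 -c "
from rig import manip
print(manip.sign_off())"
```

```text
the job is handed in; nothing more can be done
None
```

I pressed the blue pump rocker, the orange lamp rocker and the green start button to their stops in that order, saw nothing out of place in the last picture, and handed the job in at about 12 s; no verdict came back.

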